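Vent and unscrew the seed jar

ROBOT

A 6-joint arm with a two-finger parallel gripper is mounted at the origin on the work surface. World frame = base frame: x ahead of the robot, y to its left, z up, the work surface at z = 0. Lengths are in m, angles in degrees, forces in N, time in s.
With the tool pointing down it reaches from about 0.375 to 0.975 m from the base axis. Payload 3.8 kg.
Tool frame: the origin (TCP) lies between the finger pads; the fingertips stand 17 mm ahead of it and the grasp point (between the pads) lies 2 mm behind it; z points along the fingers, y is the line along which they close (so a half turn about z gives the same grasp; the last joint's range is limited). The gripper opens to 85 mm and grips with 20 to 120 N. Pads are 22 mm wide; open, the fingers measure 114 mm over their backs; the gripper's body (76 mm by 85 mm) begins 54 mm behind the grasp point. The pads swing forward as they close: fully open they stand 13 mm farther back than shut.
Start: joints at [74.548, 15.12, 91.902, -0, 72.978, -2.114], TCP at [0.156, 0.657, 0.248] pointing down, gripper open.
Joint ranges: [-150.88, 150.88], [-54.13, 125.18], [17.81, 147.31], [-75.09, 255.09], [0, 152.58], [-146.25, 146.25]. Speed limits (degrees/s): [147.25, 147.25, 180, 180, 180, 180].

INTERFACE

Orientations are given as a 3x3 rotation matrix whose columns are the frame's x, y, z axes.
In Python, from station import sense, read_camera, camera_params, ticket, find_in, mark_of gives the robot as it stands.
- The arm moves only by the tool arm_command, never from a script. Its argument "targets" is a list that holds one entry, the list of rows, each a list of 4 numbers: the shift along the tool's x, y, z in m, then the turn about the tool's z in degrees. A call has 1 to 8 rows; each row is the pose to reach, as a shift and turn from the pose commanded when the call began, along the tool's axes at that moment; what a row does not reach only later rows make up. A row lasts 1/8 s, in which the tool goes at most 62.5 mm and 10.7 degrees, less where a joint would pass 70% of its speed; a pose out of reach is approached as far as the arm can. A call with a gripper value outside its range is refused whole. "claw" is the finger opening in m, from 0 to 0.0854, set as the call begins (left out, the last holds). The fingers move at their own pace and stop on an object; "newtons" is the grip in N (left out, the last holds). Time passes only in rows, so rows that repeat a pose let the fingers close. It gives the time, the measured TCP pose, the force, the opening and the grip force at its end, in the units of the state.
- sense(): the state, without advancing time (a new reading comes with each control period).
- read_camera(name): name is "scene" or "top" or "wrist"; returns the picture (420x560x3 uint8, red, green, blue); there is no depth.
- camera_params(name): a dict with "fx", "fy", "cx", "cy" (pixels), "R" (3x3) and "t" (3): a world point X has camera coordinates R X + t. Camera axes: x right, y down, z forward; pixel columns grow to the right and rows downward; lengths in m; the calibration is good to about 2 mm. A picture is of the moment at which its call begins: read the wrist's pose just before it. camera_params takes no time and is no camera call; for the wrist camera it gives the pose at the moment of the call.
- ticket.hand_in(): hands the job in; it is judged then, once.
Trained networks look in the newest picture that a camera, given by its name, has taken for a name from the list of things; names that differ only in an ending like _2 or _b are one class to them, and where a whole thing is asked for, a point or a joint stands for the part that bears it (a point fixed in the world has none). Each returns a list of dicts, best first, with "conf" (0 to 1); they miss things now and then, are a little off and sometimes report something else, mostly with a low value. They report only what shows in the picture. A call takes as long as a camera call. They do not tell look-alikes from the thing itself.
- find_in(camera, target): "location" ([row, column] in pixels, amid what is visible of it).
- mark_of(camera, target): "location" ([row, column] in pixels: a listed point, or the origin of a listed thing).
The state is a dict: "time": time; "joint_pos": joint angles; "joint_vel": joint speeds; "tau": joint torques, N m; "tcp_pos": TCP position; "eef_rot": TCP orientation; "contact_force": force on the tool from outside, world axes, zero at the start; "ft_torque": the same for the moment, N m; "finger_gap": opening from 0.0 (shut) to 1.0 (fully open); "finger_force": force on a finger pad.
Only numpy, scipy, OpenCV 4.12 (cv2) and the standard library are available. Lean on these libraries where they do the work, as an engineer would, in place of code of your own. Each camera call takes 0.05 s, during which the arm holds its last target. There are 200 camera calls.

TASK

Open the seed jar standing in its wooden brace: take the dibber from its block, press the small red vent button sunk in the lid fully down with the dibber's tip for a moment, and stand the dibber back in its block. Then unscrew the tight lid anticlockwise, with the jar staying down in the brace, and once the threads let go lift the lid straight up and finish while still holding it level over the middle of the jar, its lower edge about 20 mm above the jar's mouth. Leave the cloche, blue pot, bulb planter and cultivator where they are.

Things in the scene. Friction and masses are not known exactly. Their poses are not given: they have to be found in the camera images.
- lid_mid (a point): Centre, on its axis half-way up, of the green knurled round jar lid, 60 mm across, 32 mm high; z up. Three lugs run in a coarse thread and a springy seal makes it tight (0.2 to 0.5 N m). Anticlockwise from above, 52 to 80 degrees frees it (rising 2 mm, then springing up a few more); farther it meets a stop. Turned less, lifting it lifts the jar. The 40 mm neck leaves 17 mm clear below its edge.
- vent_top (a point): Centre of the top face of the red vent button (16 mm across) when not pressed, on the lid's axis, 8 mm above lid_mid and 8 mm below the lid's top, at the bottom of a round recess 18 mm across; z up.
- vent (a joint): Press of the vent button, downwards: 0 out, 0.003 m fully in; it springs back, and takes 1 N to start and 4 N to press fully.
- jar_mouth (a point): Centre of the mouth of the clear glass jar (74 mm square body 80 mm high, round neck 40 mm across with the thread, 122 mm high in all, 0.55 kg, loose in the brace's pocket); hidden under the lid at first, when lid_mid is 2 mm below this point; z up along the jar.
- brace_floor (a point): Centre of the floor of the 78 mm square, 22 mm deep pocket in the pale oak brace (120 mm square block 30 mm high, fixed to the bench, any yaw); it keeps the jar from turning. jar_mouth is 122 mm above this point while the jar stands on the pocket floor. z up.
- dibber_mid (a point): Centre of the pale wooden handle (26 mm across, 80 mm long, red band near its top) of the dibber, standing upright in its block at first; z points along the dibber from tip to handle. Below the handle is a steel shaft 8 mm across and 50 mm long. Weighs about 90 g.
- dibber_tip (a point): Tip of the dibber's steel shaft, 90 mm below dibber_mid along the dibber.
- holder_hole (a point): Centre of the hole's mouth in the top of the dark wooden dibber block (70 mm square, 55 mm high, fixed to the bench); the hole is 14 mm across with a 2 mm chamfer and 52 mm deep. Home, the dibber's shaft is in the hole and the handle's lower end rests on the top, so dibber_mid is 40 mm above this point.
- cloche: Clear glass cloche, 156 mm across and 190 mm high; origin under its centre. Leave alone.
- pot: Glazed blue pot, 110 mm across and 90 mm high; origin under its centre. Leave alone.
- planter: Black plastic bulb planter standing up, a tube 72 mm across with a bar handle 120 mm long on top, 206 mm high; origin under its centre. Leave alone.
- cultivator: Steel three-tined hand cultivator lying flat, 290 mm long, 70 mm wide; origin on the bench near its middle, x from handle to tines. Leave alone.
Mind the look-alikes: they are no part of the job. Of the things shaped like the part that bears dibber_mid, the wooden one is meant. Leave any purple look-alike of the part that bears jar_mouth alone.

How it is judged (in metres and radians):
On the way, in this order (a step that is already met when the one before it is completed fails the run):
1. the vent button is pressed at least 2 mm with the dibber (value of joint vent above 0.002 m and contact force between dibber and lid above 1 N and distance between dibber_tip and vent_top below 0.012 m), for 0.1 s.
2. the dibber stands home in its block, let go (distance between dibber_mid and holder_hole below 0.046 m and angle between dibber_mid's own z axis and vertical below 0.1 rad and contact force between dibber and the fingers below 0.1 N), for 0.2 s.
3. the lid is unscrewed and off its thread, with the jar down in the brace (z of lid_mid in the frame of jar_mouth above 0.012 m and z of jar_mouth in the frame of brace_floor below 0.126 m), for 0.1 s.
At the end, for the whole second after the job is handed in: Fingers hold the lid still, level within 10 degrees, within 15 mm of the jar's axis, its lower edge 6 to 45 mm above the mouth, touching nothing else; jar upright on the pocket floor (3 mm), dibber home in its block (6 mm), bystanders within 20 mm of where they were (z of lid_mid in the frame of jar_mouth between 0.022 and 0.061 m and horizontal distance between lid_mid and jar_mouth below 0.015 m and angle between lid_mid's own z axis and vertical below 0.17 rad and contact force between the fingers and lid above 2 N and contact force between lid and jar below 0.1 N and contact force between lid and dibber below 0.1 N and linear speed of lid below 0.02 m/s and z of jar_mouth in the frame of brace_floor between 0.118 and 0.125 m and angle between jar_mouth's own z axis and vertical below 0.06 rad and distance between dibber_mid and holder_hole below 0.046 m and angle between dibber_mid's own z axis and vertical below 0.1 rad and distance of each of cloche, pot, planter, cultivator from where it was at the start of the episode below 0.02 m); the arm keeps its last pose, push and grip.
It fails at once if the jar is lifted more than 10 mm off the brace's floor (z of jar_mouth in the frame of brace_floor above 0.132 m).
It fails at once if a bystander is moved more than 20 mm (distance of any of cloche, pot, planter, cultivator from where it was at the start of the episode above 0.02 m).
It also fails if it takes over 53 s, if anything falls off the work surface, if the arm or the gripper's body presses on something with over 40 N, if the wrist force passes 120 N, or if a joint passes its speed limit or range.

## Working session

There is one attempt and no reset: what is moved stays moved. The work goes in short steps, Python scripts to look and compute and a tool call to move; the robot and the scene stay as the last step left them, time stands still between calls to the robot, and variables do not carry over. Pictures are saved under pics/ and viewed, at most 13 in all, crops included, and the job is handed in when it is done.

Besides the shell and the picture viewer there is one more tool, called after ">>>" as name(argument=value, ...), one argument or row to a line, values as JSON. arm_command: Moves the arm, as the interface text tells. Its arguments: {"type":"object","properties":{"targets":{"type":"array","items":{"type":"array","items":{"type":"array","items":{"type":"number"}}}},"claw":{"type":"number"},"newtons":{"type":"number"}},"required":["targets"]}

```bash
mkdir -p pics; ls; cat > h.py <<'E'
import numpy as np, cv2
from station import sense, read_camera, camera_params, ticket, find_in, mark_of
def ray(P,rc):
    R=np.array(P["R"]);t=np.array(P["t"])
    d=R.T@np.array([(rc[1]-P["cx"])/P["fx"],(rc[0]-P["cy"])/P["fy"],1.])
    return -R.T@t,d/np.linalg.norm(d)
def tri(obs):
    A=np.zeros((3,3));b=np.zeros(3)
    for P,rc in obs:
        o,d=ray(P,rc);M=np.eye(3)-np.outer(d,d);A+=M;b+=M@o
    X=np.linalg.solve(A,b)
    res=[np.linalg.norm((np.eye(3)-np.outer(d,d))@(X-o)) for o,d in (ray(*q) for q in obs)]
    return X,np.round(res,4)
def atz(P,rc,z):
    o,d=ray(P,rc);return o+d*(z-o[2])/d[2]
def proj(P,X):
    c=np.array(P["R"])@X+np.array(P["t"]);return P["fy"]*c[1]/c[2]+P["cy"],P["fx"]*c[0]/c[2]+P["cx"]
def save(n,im): cv2.imwrite("pics/"+n,im[:,:,::-1])
E
python3 - <<'E'
from h import *
for c in ("scene","top"):
    im=read_camera(c);save(c+"1.png",im)
    P=camera_params(c)
    print(c,np.round(-np.array(P["R"]).T@P["t"],3))
    for t in ("lid_mid","vent_top","dibber_mid","dibber_tip","holder_hole","brace_floor","jar_mouth"):
        print(t,[(round(d["conf"],2),np.round(d["location"],1).tolist()) for d in mark_of(c,t)[:4]])
    for t in ("cloche","pot","planter","cultivator"):
        print(t,[(round(d["conf"],2),np.round(d["location"]).tolist()) for d in find_in(c,t)[:2]])
print(sense()["time"])
E
```

```text
pics
scene [1.383 0.343 1.085]
lid_mid [(0.85, [174.5, 242.1])]
vent_top [(0.94, [171.9, 247.0])]
dibber_mid [(0.63, [203.6, 400.2]), (0.62, [201.0, 364.0])]
dibber_tip [(0.5, [227.1, 396.1]), (0.45, [291.6, 285.9]), (0.16, [151.4, 185.1])]
holder_hole [(0.61, [215.1, 361.1])]
brace_floor [(0.7, [207.2, 245.2])]
jar_mouth [(0.74, [220.8, 209.4])]
cloche [(0.59, [187.0, 133.0]), (0.21, [132.0, 182.0])]
pot [(0.81, [278.0, 283.0])]
planter [(0.63, [130.0, 179.0])]
cultivator [(0.71, [282.0, 436.0])]
top [0.471 0.014 1.237]
lid_mid [(0.87, [224.5, 328.1])]
vent_top [(0.69, [224.1, 328.1])]
dibber_mid [(0.7, [252.9, 159.9]), (0.55, [242.6, 200.7])]
dibber_tip [(0.53, [249.2, 163.9])]
holder_hole [(0.71, [242.7, 200.1])]
brace_floor [(0.9, [226.1, 321.7])]
jar_mouth [(0.94, [225.4, 328.7])]
cloche [(0.83, [188.0, 441.0]), (0.56, [224.0, 328.0])]
pot [(0.63, [135.0, 242.0])]
planter [(0.91, [281.0, 434.0])]
cultivator [(0.66, [205.0, 117.0])]
1.2
```

View pics/scene1.png

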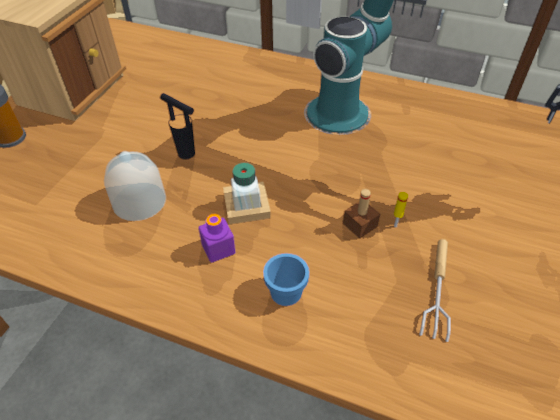

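View pics/top1.png

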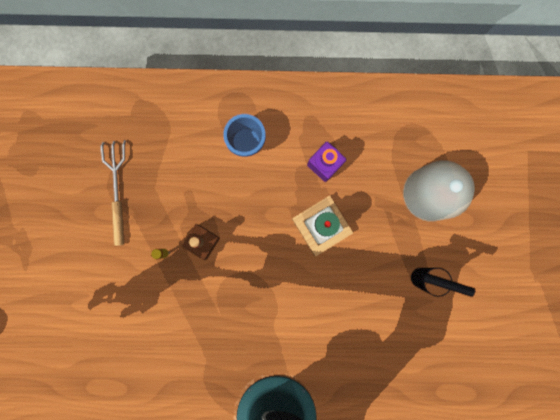

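```bash
python3 - <<'E'
from h import *
S=camera_params("scene");T=camera_params("top")
for n,a,b in (("lid",(174.5,242.1),(224.5,328.1)),("vent",(171.9,247),(224.1,328.1)),("dibA",(203.6,400.2),(252.9,159.9)),("dibB",(201,364),(242.6,200.7)),("hole",(215.1,361.1),(242.7,200.1)),("floor",(207.2,245.2),(226.1,321.7)),
 ("cloche",(187,133),(188,441)),("planter",(130,179),(281,434)),("pot",(278,283),(135,242)),("cult",(282,436),(205,117))):
    X,r=tri([(S,a),(T,b)]);print(n,np.round(X,4),r,round(float(np.hypot(X[0],X[1])),3))
E
```

```text
lid [ 0.5155 -0.1206  0.1277] [0.0002 0.0002] 0.529
vent [ 0.5137 -0.113   0.1396] [0.0067 0.0067] 0.526
dibA [0.4369 0.3032 0.0978] [0.0012 0.0012] 0.532
dibB [0.4632 0.2059 0.0959] [0.0063 0.0063] 0.507
hole [0.4643 0.2107 0.0419] [0.0005 0.0005] 0.51
floor [ 0.5161 -0.1193 -0.0053] [0.0001 0.0001] 0.53
cloche [ 0.6186 -0.4237  0.0656] [0.0037 0.0037] 0.75
planter [ 0.3783 -0.3974  0.0957] [0.0018 0.0018] 0.549
pot [0.7527 0.0982 0.0724] [0.005 0.005] 0.759
cult [ 0.5665  0.4506 -0.0123] [0.0039 0.0039] 0.724
```

The wooden dibber's handle is at about (242,194) in top, in its block; the yellow one at (253,160) is the decoy. The green lid is at (224,328) and the purple decoy jar at (160,327). The heights come out as the text says.

```bash
cat >> h.py <<'E'
def go(x,y,z,yaw_y=None):
    """shift/turn to reach world pos, with tool y axis heading yaw_y (deg, mod 180)"""
    s=sense();R=np.array(s["eef_rot"]);d=R.T@(np.array([x,y,z])-s["tcp_pos"])
    t=0
    if yaw_y is not None:
        cur=np.degrees(np.arctan2(R[1,1],R[0,1])); t=-(yaw_y-cur); t=(t+90)%180-90
    print("shift",np.round(d,4),"turn",round(t,1))
def st():
    s=sense();R=np.array(s["eef_rot"])
    print("t",s["time"],"tcp",np.round(s["tcp_pos"],4),"yheading",round(float(np.degrees(np.arctan2(R[1,1],R[0,1]))),1),"zax",np.round(R[:,2],3),"j",np.round(s["joint_pos"],1),"F",np.round(s["contact_force"],1),"T",np.round(s["ft_torque"],2),"gap",round(s["finger_gap"],3),"ff",s["finger_force"])
E
python3 - <<'E'
from h import *
st(); print(np.round(sense()["eef_rot"],3)); go(.464,.206,.25)
E
```

```text
t 1.2 tcp [0.1557 0.6568 0.2483] yheading 76.7 zax [-0.  0. -1.] j [74.5 15.1 91.9  0.  73.  -2.1] F [0.8 0.4 0.4] T [-0.01 -0.03  0.04] gap 0.995 ff 0.0
[[-0.973  0.231 -0.   ]
 [ 0.231  0.973  0.   ]
 [ 0.     0.    -1.   ]]
shift [-0.404  -0.3675 -0.0017] turn 0
```

>>> arm_command(
  targets=[
    [[-0.02,-0.018,0,5],[-0.06,-0.055,0,13],[-0.1,-0.091,0,21],[-0.14,-0.127,0,29],[-0.18,-0.164,0,37],[-0.22,-0.2,0,45],[-0.26,-0.236,0,53],[-0.3,-0.273,0,61]],
  ],
)

```text
time: 2.2
tcp_pos: [0.3855, 0.3205, 0.2486]
eef_rot: [[-0.266, 0.964, 0.001], [0.964, 0.266, 0.001], [0.0, 0.001, -1.0]]
contact_force: [1.6, 0.5, 0.0]
finger_gap: 1.0
finger_force: 0.0
```

```bash
python3 - <<'E'
from h import *
st(); go(.464,.207,.25,15)
P=camera_params("wrist");im=read_camera("wrist")
for t in ("dibber_mid","holder_hole"):
    for d in mark_of("wrist",t)[:3]: print(t,round(d["conf"],2),np.round(d["location"]),np.round(atz(P,d["location"],.095 if t[0]=="d" else .055),4))
print(-np.array(P["R"]).T@P["t"])
E
```

```text
t 2.2 tcp [0.3855 0.3205 0.2486] yheading 15.4 zax [ 0.001  0.001 -1.   ] j [ 36.9  -4.  112.7  -0.   71.2  21.5] F [1.6 0.5 0. ] T [-0.05 -0.   -0.06] gap 1.0 ff 0.0
shift [-0.1303  0.0455 -0.0013] turn 0.4
dibber_mid 0.96 [319. 324.] [0.4651 0.2091 0.095 ]
dibber_mid 0.64 [231. 320.] [0.4305 0.3044 0.095 ]
holder_hole 0.73 [294. 320.] [0.4643 0.2156 0.055 ]
[0.36732797 0.38570592 0.37318217]
```

>>> arm_command(
  targets=[
    [[-0.05,0.017,0,0],[-0.1,0.034,0.0,0],[-0.129,0.045,0.02,0],[-0.129,0.045,0.04,0],[-0.129,0.045,0.04,0]],
  ],
)

```text
time: 2.98
tcp_pos: [0.4613, 0.2101, 0.2065]
eef_rot: [[-0.271, 0.963, -0.004], [0.963, 0.271, -0.001], [0.0, -0.004, -1.0]]
contact_force: [-1.0, -0.1, 0.5]
finger_gap: 1.001
finger_force: 0.0
```

```bash
python3 - <<'E'
from h import *
st(); go(.464,.208,.11,15)
P=camera_params("wrist");im=read_camera("wrist");save("w1.png",im)
for t in ("dibber_mid","holder_hole","dibber_tip"):
    for d in mark_of("wrist",t)[:3]: print(t,round(d["conf"],2),np.round(d["location"]),np.round(atz(P,d["location"],.095 if t[0]=="d" else .055),4))
print(proj(P,np.array([.464,.208,.135])))
E
```

```text
t 2.975 tcp [0.4613 0.2101 0.2065] yheading 15.7 zax [-0.004 -0.001 -1.   ] j [ 21.6  -1.3 114.7   0.   66.8   5.9] F [-1.  -0.1  0.5] T [ 0.02  0.02 -0.04] gap 1.001 ff 0.0
shift [-0.0027  0.0024  0.0965] turn 0.7
dibber_mid 0.92 [218. 288.] [0.4674 0.2098 0.095 ]
dibber_mid 0.76 [ 89. 276.] [0.4312 0.3033 0.095 ]
dibber_mid 0.44 [331. 467.] [0.6573 0.1499 0.095 ]
holder_hole 0.62 [203. 285.] [0.4643 0.2126 0.055 ]
(np.float64(235.1794011715619), np.float64(283.6971754111567))
```

View pics/w1.png

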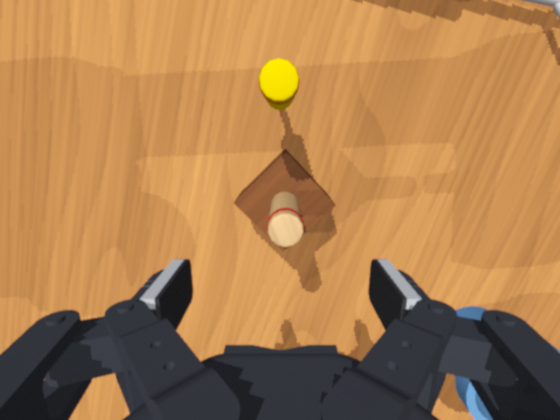

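>>> arm_command(
  targets=[
    [[0.002,0.003,0.03,0],[0.002,0.003,0.07,0],[0.002,0.003,0.095,0],[0.002,0.003,0.105,0],[0.002,0.003,0.105,0],[0.002,0.003,0.105,0]],
  ],
)

```text
time: 3.92
tcp_pos: [0.4663, 0.2133, 0.1049]
eef_rot: [[-0.27, 0.963, 0.003], [0.963, 0.27, 0.001], [0.0, 0.003, -1.0]]
contact_force: [0.4, 0.3, 0.8]
finger_gap: 1.0
finger_force: 0.0
```

>>> arm_command(
  targets=[
    [[0,0,0,0],[0,0,0,0],[0,0,0,0],[0,0,0,0],[0,0,0,0]],
  ],
  claw=0.01,
  newtons=60,
)

```text
time: 4.55
tcp_pos: [0.4652, 0.2126, 0.1037]
eef_rot: [[-0.27, 0.963, 0.0], [0.963, 0.27, 0.0], [0.0, 0.0, -1.0]]
contact_force: [-1.0, -0.8, 4.4]
finger_gap: 0.291
finger_force: 58.7
```

```bash
python3 - <<'E'
from h import *
st()
E
```

```text
t 4.55 tcp [0.4652 0.2126 0.1037] yheading 15.7 zax [ 0.  0. -1.] j [ 21.8   5.5 119.7  -0.   54.8   6.1] F [-1.  -0.8  4.4] T [-0.13  0.26 -0.01] gap 0.291 ff 58.72072219848633
```

>>> arm_command(
  targets=[
    [[0,0,-0.02,0],[0,0,-0.06,0],[0,0,-0.11,0],[-0.02,-0.006,-0.16,0],[-0.06,-0.02,-0.18,0],[-0.11,-0.036,-0.18,0],[-0.16,-0.052,-0.18,0],[-0.21,-0.068,-0.18,0]],
  ],
)

```text
time: 5.55
tcp_pos: [0.4559, -0.0094, 0.2829]
eef_rot: [[-0.27, 0.963, 0.0], [0.963, 0.27, -0.0], [-0.0, 0.0, -1.0]]
contact_force: [0.4, 0.0, -1.7]
finger_gap: 0.29
finger_force: 59.0
```

>>> arm_command(
  targets=[
    [[-0.05,-0.016,0,0],[-0.1,-0.032,0,0],[-0.13,-0.042,0,0],[-0.145,-0.047,0,0],[-0.145,-0.047,0,0]],
  ],
)

```text
time: 6.18
tcp_pos: [0.4501, -0.1605, 0.2828]
eef_rot: [[-0.268, 0.963, -0.001], [0.963, 0.268, 0.001], [0.001, -0.0, -1.0]]
contact_force: [0.2, 0.0, -1.2]
finger_gap: 0.289
finger_force: 59.0
```

```bash
python3 - <<'E'
from h import *
st()
P=camera_params("wrist");im=read_camera("wrist");save("w2.png",im)
for t,z in (("lid_mid",.128),("vent_top",.136),("dibber_mid",.2),("dibber_tip",.185)):
    for d in mark_of("wrist",t)[:3]: print(t,round(d["conf"],2),np.round(d["location"]),np.round(atz(P,d["location"],z),4))
hs=cv2.cvtColor(im,cv2.COLOR_RGB2HSV)
E
```

```text
t 6.175 tcp [ 0.4501 -0.1605  0.2828] yheading 15.6 zax [-0.001  0.001 -1.   ] j [-22.6  -7.8 112.6   0.   75.3 -38.2] F [ 0.2  0.  -1.2] T [-0.01  0.02 -0.05] gap 0.289 ff 58.995351791381836
lid_mid 0.67 [175. 356.] [ 0.5114 -0.1144  0.128 ]
vent_top 0.82 [174. 359.] [ 0.5115 -0.1129  0.136 ]
dibber_mid 0.73 [275. 279.] [ 0.4592 -0.1985  0.2   ]
dibber_tip 0.8 [223. 278.] [ 0.4492 -0.163   0.185 ]
```

View pics/w2.png

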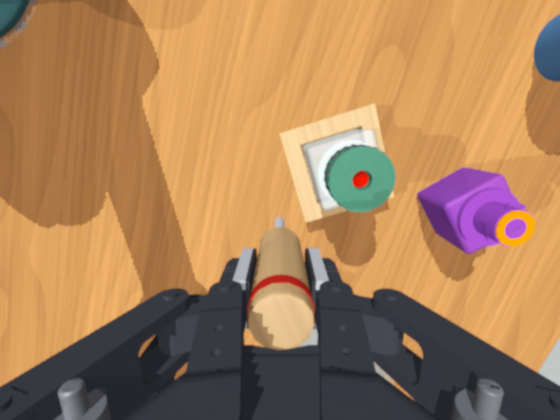

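Wrist view: the red vent is at about (180,361) in the green lid, and the dibber's tip is at about (218,279). I'll refine both by colour.

```bash
python3 - <<'E'
from h import *
obs=[]
for c,f,r0,r1,c0,c1 in (("scene","scene1",160,185,232,258),("top","top1",210,240,315,345),("wrist","w2",150,210,330,390)):
    im=cv2.imread(f"pics/{f}.png")[:,:,::-1].astype(int);P=camera_params(c)
    m=np.zeros(im.shape[:2],bool);s=im[r0:r1,c0:c1];m[r0:r1,c0:c1]=(s[...,0]>120)&(s[...,1]<70)&(s[...,2]<70)
    ys,xs=np.nonzero(m);
    if len(ys)==0: print(c,"none");continue
    rc=(ys.mean(),xs.mean());print(c,len(ys),np.round(rc,1),np.round(atz(P,rc,.136),4),ys.min(),ys.max(),xs.min(),xs.max())
    obs.append((P,rc))
    g=np.zeros_like(m);e=12 if c!="wrist" else 40
    a,b=int(rc[0]),int(rc[1]);s=im[a-e:a+e,b-e:b+e];gm=((s[...,1]>s[...,0]+25))
    yy,xx=np.nonzero(gm);print(" green",yy.min()+a-e,yy.max()+a-e,xx.min()+b-e,xx.max()+b-e)
    for n in range(0):0
print(tri(obs))
P=camera_params("wrist");print(P["fx"])
for rc in ((217,279),(219,279)):print(np.round(atz(P,rc,.184),4))
im=cv2.imread("pics/w2.png");cv2.imwrite("pics/c.png",cv2.resize(im[140:300,230:410],None,fx=4,fy=3.7,interpolation=cv2.INTER_CUBIC)[:600,:800])
E
```

```text
scene 5 [170.8 243.4] [ 0.5086 -0.119   0.136 ] 170 171 242 245
 green 163 181 233 254
top 29 [223.6 327.3] [ 0.5175 -0.1178  0.136 ] 221 226 325 330
 green 212 234 315 338
wrist 187 [178.8 360.5] [ 0.5148 -0.1148  0.136 ] 171 186 353 368
 green 146 211 325 394
(array([ 0.51495049, -0.11575107,  0.14206398]), array([0.0006, 0.0026, 0.0024]))
296.05118991013603
[ 0.4487 -0.157   0.184 ]
[ 0.4491 -0.1586  0.184 ]
```

View pics/c.png

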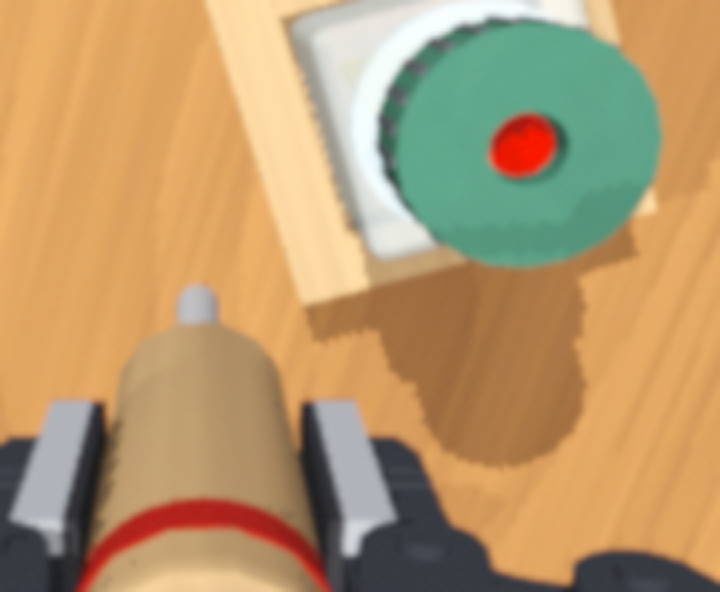

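>>> arm_command(
  targets=[
    [[0.01,0.025,0,0],[0.02,0.06,0,0],[0.025,0.075,0.01,0],[0.025,0.075,0.026,0],[0.025,0.075,0.029,0],[0.025,0.075,0.029,0]],
  ],
)

```text
time: 7.18
tcp_pos: [0.5145, -0.1162, 0.2534]
eef_rot: [[-0.269, 0.963, -0.002], [0.963, 0.269, 0.0], [0.001, -0.002, -1.0]]
contact_force: [0.4, -0.4, -0.7]
finger_gap: 0.294
finger_force: 59.1
```

```bash
python3 - <<'E'
from h import *
st()
P=camera_params("wrist");im=read_camera("wrist")
s=read_camera("scene");
S=camera_params("scene");
a,b=map(int,proj(S,np.array([.515,-.116,.16])))
c1=cv2.resize(im[150:300,205:355],(480,480),interpolation=cv2.INTER_CUBIC)
c2=cv2.resize(s[a-30:a+30,b-20:b+20],(320,480),interpolation=cv2.INTER_CUBIC)
print(a,b);save("c3.png",np.hstack([c1,c2]))
for X in ([.515,-.116,.144],[.515,-.116,.155]):print(proj(P,np.array(X)),proj(S,np.array(X)))
E
```

```text
t 7.175 tcp [ 0.5145 -0.1162  0.2534] yheading 15.6 zax [-0.002  0.    -1.   ] j [-15.4  -1.1 109.4  -0.   71.8 -31. ] F [ 0.4 -0.4 -0.7] T [-0.04  0.05  0.  ] gap 0.294 ff 59.10610377788544
166 242
(np.float64(216.3884273589196), np.float64(281.23620977571954)) (np.float64(170.49024405429185), np.float64(243.24656471232294))
(np.float64(220.26562232064967), np.float64(281.25514199906274)) (np.float64(167.54033976573768), np.float64(242.99214041610526))
```

View pics/c3.png

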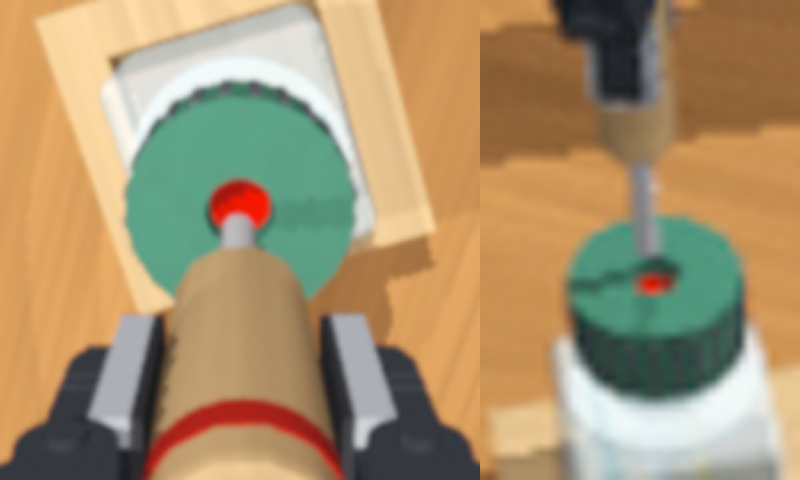

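The tip is centred over the recess in both views, so I press down.

>>> arm_command(
  targets=[
    [[0,0,0.006,0],[0,0,0.012,0],[0,0,0.016,0],[0,0,0.018,0],[0,0,0.019,0]],
  ],
)

```text
time: 7.9
tcp_pos: [0.5157, -0.1159, 0.2351]
eef_rot: [[-0.27, 0.963, -0.0], [0.963, 0.27, 0.0], [0.0, -0.0, -1.0]]
contact_force: [0.5, -0.2, 0.3]
finger_gap: 0.29
finger_force: 59.1
```

>>> arm_command(
  targets=[
    [[0,0,0.001,0],[0,0,0.002,0],[0,0,0.002,0]],
  ],
)

```text
time: 8.28
tcp_pos: [0.5158, -0.116, 0.2336]
eef_rot: [[-0.27, 0.963, 0.0], [0.963, 0.27, -0.0], [-0.0, 0.0, -1.0]]
contact_force: [-1.0, 0.2, 1.1]
finger_gap: 0.29
finger_force: 59.4
```

>>> arm_command(
  targets=[
    [[0,0,0.001,0],[0,0,0.002,0],[0,0,0.002,0],[0,0,0.002,0]],
  ],
)

```text
time: 8.78
tcp_pos: [0.5159, -0.116, 0.2319]
eef_rot: [[-0.27, 0.963, 0.001], [0.963, 0.27, -0.0], [-0.0, 0.0, -1.0]]
contact_force: [-1.9, 0.0, 5.4]
finger_gap: 0.289
finger_force: 60.0
```

>>> arm_command(
  targets=[
    [[0,0,0.001,0],[0,0,0.001,0],[0,0,0.001,0]],
  ],
)

```text
time: 9.15
tcp_pos: [0.5161, -0.1161, 0.2317]
eef_rot: [[-0.27, 0.963, 0.001], [0.963, 0.27, -0.001], [-0.001, 0.001, -1.0]]
contact_force: [-3.2, 1.5, 8.9]
finger_gap: 0.291
finger_force: 60.6
```

>>> arm_command(
  targets=[
    [[0,0,-0.01,0],[0,0,-0.035,0],[0.01,0.001,-0.055,0],[0.05,0.006,-0.055,0],[0.1,0.012,-0.055,0],[0.15,0.018,-0.055,0],[0.2,0.024,-0.055,0],[0.25,0.03,-0.055,0]],
  ],
)

```text
time: 10.15
tcp_pos: [0.4765, 0.135, 0.2856]
eef_rot: [[-0.27, 0.963, 0.001], [0.963, 0.27, 0.001], [0.0, 0.001, -1.0]]
contact_force: [0.2, -0.4, 0.1]
finger_gap: 0.29
finger_force: 59.4
```

>>> arm_command(
  targets=[
    [[0.04,0.005,0,0],[0.065,0.008,0.02,0],[0.08,0.01,0.06,0],[0.08,0.01,0.095,0],[0.08,0.01,0.105,0],[0.08,0.01,0.108,0],[0.08,0.01,0.108,0]],
  ],
)

```text
time: 11.02
tcp_pos: [0.4662, 0.2129, 0.1788]
eef_rot: [[-0.27, 0.963, 0.002], [0.963, 0.27, 0.001], [0.0, 0.002, -1.0]]
contact_force: [0.1, -0.3, -0.8]
finger_gap: 0.291
finger_force: 59.4
```

```bash
python3 - <<'E'
from h import *
st();go(.4652,.2126,.1037,15.7)
P=camera_params("wrist");im=read_camera("wrist")
s=read_camera("scene");S=camera_params("scene")
a,b=map(int,proj(S,np.array([.465,.213,.06])))
c1=cv2.resize(im[150:300,205:355],(480,480),interpolation=cv2.INTER_CUBIC)
c2=cv2.resize(s[a-30:a+30,b-20:b+20],(320,480),interpolation=cv2.INTER_CUBIC)
save("c4.png",np.hstack([c1,c2]))
z=sense()["tcp_pos"][2]-.0987;print(z)
for X in ([.4652,.2126,.055],[.4652,.2126,z]):print(proj(P,np.array(X)),proj(S,np.array(X)),a,b)
for t in ("holder_hole","dibber_tip"):print([(round(d["conf"],2),np.round(d["location"],1)) for d in mark_of("wrist",t)[:2]])
E
```

```text
t 11.025 tcp [0.4662 0.2129 0.1788] yheading 15.6 zax [ 0.002  0.001 -1.   ] j [ 21.8   0.6 116.    0.   63.3   6.1] F [ 0.1 -0.3 -0.8] T [-0.03  0.   -0.08] gap 0.291 ff 59.44418728351593
shift [-0.0001 -0.0012  0.0751] turn -0.1
0.08032875269289137
(np.float64(211.87918149570294), np.float64(278.91270262465804)) (np.float64(212.38914987104684), np.float64(362.06268166380454)) 211 362
(np.float64(220.34488177136774), np.float64(278.8463897395756)) (np.float64(206.20863174693005), np.float64(363.15060402796524)) 211 362
[(0.24, array([274. , 280.8]))]
[(0.84, array([225.7, 279.6]))]
```

View pics/c4.png

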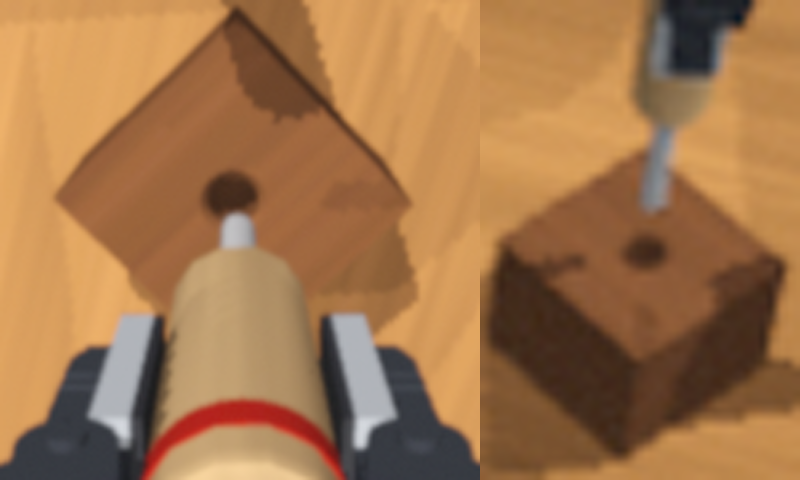

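The tip sits about 1.5 mm too far along tool y, so I correct that as I lower it.

>>> arm_command(
  targets=[
    [[0,-0.0016,0.01,0],[0,-0.0016,0.02,0],[0,-0.0016,0.03,0],[0,-0.0016,0.04,0],[0,-0.0016,0.05,0],[0,-0.0016,0.06,0],[0,-0.0016,0.067,0]],
  ],
)

```text
time: 12.1
tcp_pos: [0.4634, 0.2121, 0.1094]
eef_rot: [[-0.27, 0.963, -0.001], [0.963, 0.27, -0.0], [-0.0, -0.001, -1.0]]
contact_force: [-0.6, -0.5, -1.4]
finger_gap: 0.291
finger_force: 59.4
```

>>> arm_command(
  targets=[
    [[0,0,0.003,0],[0,0,0.006,0],[0,0,0.007,0],[0,0,0.007,0]],
  ],
)

```text
time: 12.6
tcp_pos: [0.4638, 0.2122, 0.1037]
eef_rot: [[-0.27, 0.963, 0.0], [0.963, 0.27, 0.0], [0.0, 0.0, -1.0]]
contact_force: [-0.4, -0.1, 0.8]
finger_gap: 0.291
finger_force: 59.5
```

>>> arm_command(
  targets=[
    [[0,0,0.0005,0],[0,0,0,0],[0,0,0,0],[0,0,0,0],[0,0,0,0],[0,0,0,0]],
  ],
  claw=0.0854,
)

```text
time: 13.35
tcp_pos: [0.4636, 0.2122, 0.1033]
eef_rot: [[-0.27, 0.963, -0.0], [0.963, 0.27, 0.0], [0.0, -0.0, -1.0]]
contact_force: [0.0, 0.2, -0.5]
finger_gap: 1.002
finger_force: 0.0
```

>>> arm_command(
  targets=[
    [[0,0,-0.01,0],[0,0,-0.04,0],[0,0,-0.08,0],[0,0,-0.12,0],[0,0,-0.15,0],[0,0,-0.16,0]],
  ],
)

```text
time: 14.1
tcp_pos: [0.4649, 0.2127, 0.2665]
eef_rot: [[-0.27, 0.963, 0.005], [0.963, 0.27, 0.002], [0.001, 0.005, -1.0]]
contact_force: [0.3, 0.6, -0.1]
finger_gap: 1.006
finger_force: 0.0
```

```bash
python3 - <<'E'
from h import *
st()
P=camera_params("wrist");im=read_camera("wrist");T=camera_params("scene");t=read_camera("scene")
for n in ("dibber_mid","holder_hole"):
  for c in ("wrist","scene"):
    print(n,c,[(round(d["conf"],2),np.round(d["location"],1)) for d in mark_of(c,n)[:3]])
print(proj(P,np.array([.464,.212,.095])),proj(T,np.array([.464,.212,.095])))
save("w5.png",np.hstack([im[60:360,80:480],cv2.resize(t[170:250,340:420],(300,300),interpolation=cv2.INTER_CUBIC)]))
E
```

```text
t 14.1 tcp [0.4649 0.2127 0.2665] yheading 15.7 zax [ 0.005  0.002 -1.   ] j [ 21.8  -3.6 110.5  -0.   72.8   6.1] F [ 0.3  0.6 -0.1] T [-0.02  0.02  0.01] gap 1.006 ff 0.0
dibber_mid wrist [(0.86, array([200.9, 278.9])), (0.67, array([ 99.6, 269. ])), (0.33, array([193.1, 281.4]))]
dibber_mid scene [(0.54, array([199.9, 362.7])), (0.52, array([204.6, 402.3]))]
holder_hole wrist [(0.65, array([189.1, 280.9]))]
holder_hole scene [(0.85, array([213.8, 362.8]))]
(np.float64(200.0741506216384), np.float64(278.5061943850312)) (np.float64(202.1803699943502), np.float64(363.69654523264495))
```

View pics/w5.png

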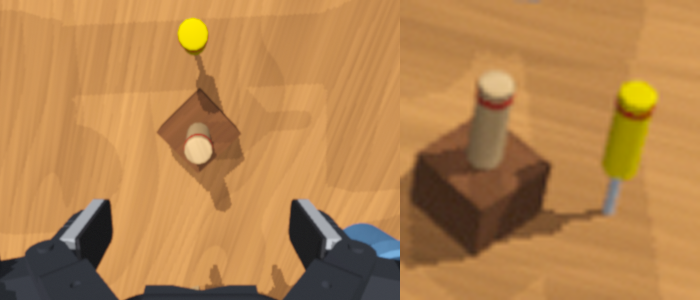

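The dibber stands upright at home in both views, clear of the decoy. Next, the lid.

>>> arm_command(
  targets=[
    [[-0.02,-0.0025,0,5],[-0.06,-0.007,0,10],[-0.11,-0.013,0,15],[-0.16,-0.019,0,20],[-0.21,-0.025,0,25],[-0.26,-0.031,0,30],[-0.305,-0.0365,0.02,35],[-0.33,-0.0395,0.04,35]],
  ],
)

```text
time: 15.4
tcp_pos: [0.5142, -0.1183, 0.2215]
eef_rot: [[0.334, 0.943, -0.002], [0.943, -0.334, 0.0], [-0.0, -0.002, -1.0]]
contact_force: [0.4, -0.0, -0.7]
finger_gap: 0.998
finger_force: 0.0
```

>>> arm_command(
  targets=[
    [[0,0,0.01,0],[0,0,0.01,0]],
  ],
)

```text
time: 15.65
tcp_pos: [0.5134, -0.1154, 0.2113]
eef_rot: [[0.331, 0.944, -0.004], [0.944, -0.331, 0.002], [0.0, -0.004, -1.0]]
contact_force: [-0.1, -0.5, 0.0]
finger_gap: 0.998
finger_force: 0.0
```

```bash
python3 - <<'E'
from h import *
st();go(.515,-.116,.123)
P=camera_params("wrist");im=read_camera("wrist");save("w6.png",im)
for t,z in (("lid_mid",.128),("vent_top",.136)):
    for d in mark_of("wrist",t)[:3]: print(t,round(d["conf"],2),np.round(d["location"]),np.round(atz(P,d["location"],z),4))
s=im.astype(int);m=(s[...,1]>s[...,0]+25)&(s[...,1]>s[...,2]+5);ys,xs=np.nonzero(m[100:330,180:380])
print("green",ys.min()+100,ys.max()+100,xs.min()+180,xs.max()+180)
m=(s[...,0]>120)&(s[...,1]<70)&(s[...,2]<70);m[:, :180]=0;m[:,380:]=0;ys,xs=np.nonzero(m);print(len(ys),ys.mean(),xs.mean(),atz(P,(ys.mean(),xs.mean()),.136))
E
```

```text
t 15.65 tcp [ 0.5134 -0.1154  0.2113] yheading -19.3 zax [-0.004  0.002 -1.   ] j [-15.4   0.7 112.2   0.   67.3   3.9] F [-0.1 -0.5  0. ] T [-0.03 -0.01  0.05] gap 0.998 ff 0.0
shift [-0.0001  0.0021  0.0883] turn 0
lid_mid 0.75 [224. 280.] [ 0.5134 -0.1135  0.128 ]
vent_top 0.64 [230. 281.] [ 0.5131 -0.1155  0.136 ]
green 185 272 239 324
316 231.5632911392405 281.4620253164557 [ 0.51324949 -0.11683191  0.136     ]
```

View pics/w6.png

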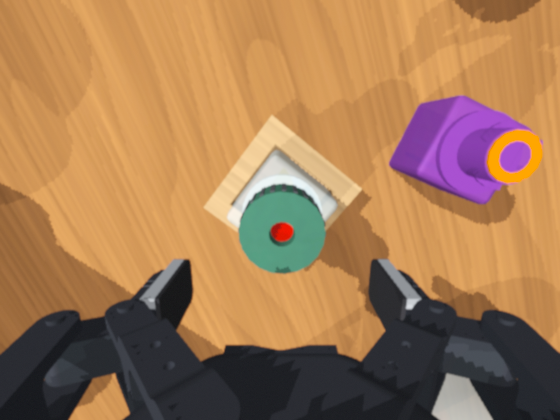

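>>> arm_command(
  targets=[
    [[0,0,0.02,0],[0,0,0.05,0],[0,0,0.075,0],[0,0,0.087,0],[0,0,0.091,0],[0,0,0.091,0],[0,0,0.091,0]],
  ],
)

```text
time: 16.68
tcp_pos: [0.5156, -0.1164, 0.1235]
eef_rot: [[0.331, 0.944, 0.002], [0.944, -0.331, -0.001], [0.0, 0.002, -1.0]]
contact_force: [0.8, 0.6, 0.4]
finger_gap: 0.996
finger_force: 0.0
```

>>> arm_command(
  targets=[
    [[0,0,0,0],[0,0,0,0],[0,0,0,0],[0,0,0,0]],
  ],
  claw=0.045,
  newtons=60,
)

```text
time: 17.18
tcp_pos: [0.5147, -0.1163, 0.1234]
eef_rot: [[0.331, 0.944, 0.0], [0.944, -0.331, -0.0], [-0.0, 0.0, -1.0]]
contact_force: [-3.0, 0.4, 6.1]
finger_gap: 0.712
finger_force: 63.3
```

>>> arm_command(
  targets=[
    [[0,0,0,-4],[0,0,0,-11],[0,0,-0.0005,-18],[0,0,-0.0005,-25],[0,0,-0.001,-32],[0,0,-0.001,-39]],
  ],
  newtons=80,
)

```text
time: 17.92
tcp_pos: [0.5154, -0.1158, 0.1253]
eef_rot: [[-0.339, 0.941, 0.002], [0.941, 0.339, 0.001], [0.0, 0.002, -1.0]]
contact_force: [-3.8, 3.1, 11.2]
finger_gap: 0.703
finger_force: 85.3
```

```bash
python3 -c "
from h import *
st()"
```

```text
t 17.925 tcp [ 0.5154 -0.1158  0.1253] yheading 19.8 zax [ 0.002  0.001 -1.   ] j [-1.540e+01  5.600e+00  1.168e+02  1.000e-01  5.740e+01 -3.530e+01] F [-3.8  3.1 11.2] T [ 0.5   0.53 -0.32] gap 0.703 ff 85.29353497491684
```

>>> arm_command(
  targets=[
    [[0,0,-0.0003,-7],[0,0,-0.0006,-14],[0,0,-0.001,-21],[0,0,-0.001,-27],[0,0,-0.001,-30],[0,0,-0.001,-30]],
  ],
)

```text
time: 18.68
tcp_pos: [0.5153, -0.1165, 0.127]
eef_rot: [[-0.762, 0.647, 0.001], [0.647, 0.762, -0.001], [-0.001, 0.0, -1.0]]
contact_force: [-5.6, 0.4, 13.1]
finger_gap: 0.707
finger_force: 85.8
```

```bash
python3 -c "
from h import *
st()"
```

```text
t 18.675 tcp [ 0.5153 -0.1165  0.127 ] yheading 49.7 zax [ 0.001 -0.001 -1.   ] j [-15.4   5.5 116.8  -0.   57.6 -65.1] F [-5.6  0.4 13.1] T [ 0.18  0.82 -0.06] gap 0.707 ff 85.84228160187195
```

>>> arm_command(
  targets=[
    [[0,0,-0.001,0],[0,0,-0.002,0],[0,0,-0.003,0],[0,0,-0.004,0],[0,0,-0.004,0]],
  ],
)

```text
time: 19.3
tcp_pos: [0.5149, -0.1165, 0.129]
eef_rot: [[-0.762, 0.647, 0.001], [0.647, 0.762, -0.001], [-0.001, -0.0, -1.0]]
contact_force: [-2.8, -0.3, 6.2]
finger_gap: 0.706
finger_force: 85.9
```

>>> arm_command(
  targets=[
    [[0,0,-0.001,0],[0,0,-0.002,0],[0,0,-0.003,0],[0,0,-0.003,0],[0,0,-0.003,0]],
  ],
)

```text
time: 19.92
tcp_pos: [0.5144, -0.1161, 0.131]
eef_rot: [[-0.762, 0.647, -0.001], [0.647, 0.762, 0.0], [0.001, -0.0, -1.0]]
contact_force: [-0.3, -1.3, -1.6]
finger_gap: 0.703
finger_force: 86.2
```

```bash
python3 - <<'E'
from h import *
st();s=read_camera("scene");a=cv2.imread("pics/scene1.png")[:,:,::-1]
f=lambda i:cv2.resize(i[140:230,210:280],(370,476),interpolation=cv2.INTER_CUBIC)
save("c7.png",np.hstack([f(a),f(s)]))
E
```

```text
t 19.925 tcp [ 0.5144 -0.1161  0.131 ] yheading 49.7 zax [-0.001  0.    -1.   ] j [-15.4   5.2 116.6  -0.   58.2 -65.1] F [-0.3 -1.3 -1.6] T [-0.11  0.12  0.01] gap 0.703 ff 86.21837350270653
```

View pics/c7.png

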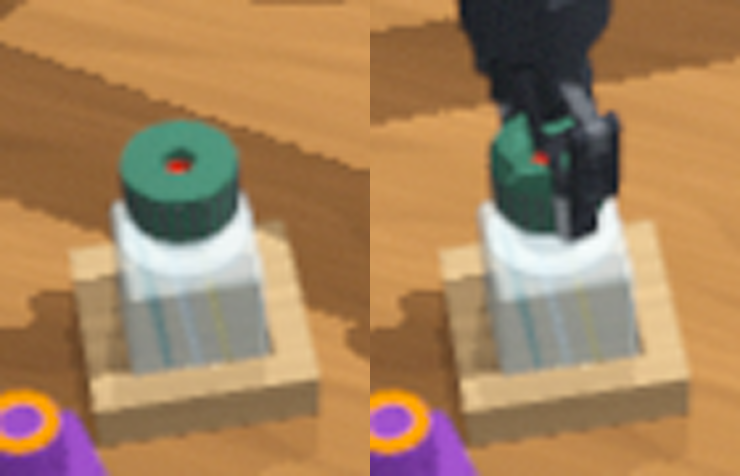

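The jar is still seated and the lid has risen. I keep lifting in small steps and watch the force.

>>> arm_command(
  targets=[
    [[0,0,-0.001,0],[0,0,-0.002,0],[0,0,-0.003,0],[0,0,-0.003,0]],
  ],
)

```text
time: 20.48
tcp_pos: [0.5148, -0.1163, 0.1345]
eef_rot: [[-0.762, 0.647, 0.0], [0.647, 0.762, -0.0], [-0.0, 0.0, -1.0]]
contact_force: [-1.6, -0.7, -0.6]
finger_gap: 0.702
finger_force: 86.3
```

>>> arm_command(
  targets=[
    [[0,0,-0.004,0],[0,0,-0.01,0],[0,0,-0.016,0],[0,0,-0.022,0],[0,0,-0.026,0],[0,0,-0.027,0],[0,0,-0.027,0],[0,0,-0.027,0]],
  ],
)

```text
time: 21.48
tcp_pos: [0.5144, -0.1162, 0.161]
eef_rot: [[-0.762, 0.647, -0.001], [0.647, 0.762, 0.0], [0.0, -0.0, -1.0]]
contact_force: [0.4, -0.6, -0.4]
finger_gap: 0.703
finger_force: 86.2
```

```bash
python3 - <<'E'
from h import *
st();s=read_camera("scene");P=camera_params("scene")
for t in ("lid_mid","jar_mouth","brace_floor","dibber_mid","holder_hole"):print(t,[(round(d["conf"],2),np.round(d["location"],1)) for d in mark_of("scene",t)[:3]])
for X in ([.515,-.1163,.130],[.515,-.1163,.166],[.515,-.1163,.008]):print(proj(P,np.array(X)))
f=lambda i:cv2.resize(i[130:230,200:420],(800,364),interpolation=cv2.INTER_CUBIC)
save("c8.png",f(s))
E
```

```text
t 21.475 tcp [ 0.5144 -0.1162  0.161 ] yheading 49.7 zax [-0.001  0.    -1.   ] j [-15.4   3.4 115.1  -0.   61.6 -65.1] F [ 0.4 -0.6 -0.4] T [-0.01 -0.03  0.02] gap 0.703 ff 86.22146714682458
lid_mid [(0.62, array([163.8, 241.2]))]
jar_mouth [(0.96, array([173.3, 244.4])), (0.62, array([162.5, 242. ])), (0.57, array([216.3, 208.5]))]
brace_floor [(0.79, array([205.2, 245.2]))]
dibber_mid [(0.79, array([200.6, 364.9])), (0.7, array([203.2, 399.6]))]
holder_hole []
(np.float64(174.1651688019915), np.float64(243.46581681615262))
(np.float64(164.52611449921605), np.float64(242.63249212914562))
(np.float64(204.1721782450397), np.float64(246.0600113259755))
```

View pics/c8.png

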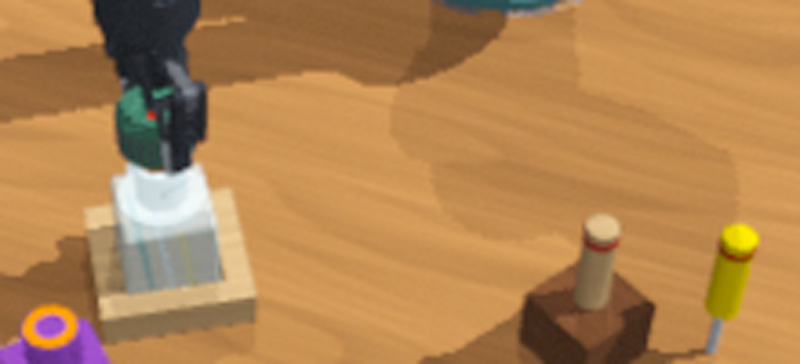

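The picture shows the lid held level over the open neck, with the jar down in the brace and the dibber home. The detections match the prediction: lid_mid at row 163.8 (164.5 expected) and the mouth at 173.3 (174.2 expected).

```bash
python3 -c "
from h import *
st();print(ticket.hand_in())"
```

```text
t 21.775 tcp [ 0.5146 -0.1162  0.1612] yheading 49.7 zax [-0.  0. -1.] j [-15.4   3.4 115.1  -0.   61.6 -65.1] F [ 0.9 -0.6 -1.8] T [-0.04  0.02  0.03] gap 0.706 ff 86.2217373981548
the job is handed in; nothing more can be done
None
```

I handed the job in at about 22 s: vent pressed with the dibber, dibber back in its block, and the unscrewed lid held level about 20 mm above the seated jar's mouth; no verdict came back.

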